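# Seat the oven-lamp glass on its three-point holder

### The job

Refit the cleaned oven-lamp glass: lift it off the cork board, set it dome up on the three sprung steel balls of the lamp fitting, and press it gently down until it has clicked in under all three balls and bears on all three brass seats, level and unable to rock; then let go of it. The glass chips if it is dropped, or if it is pushed down with more than about 25 N, so feel your way. Leave the meringue, the piping nozzle, the screwdriver and the sugar shaker where they are.

Things in the scene. Friction and masses are not known exactly. Their poses are not given: they have to be found in the camera images.
- glass: the lamp glass, 0.15 to 0.24 kg: a flat round steel flange 64 mm in diameter and 6 mm thick with a pale blue upright glass dome on it, 39 mm in diameter, its wall straight from 6 mm to 44 mm above the origin, then rounded to a crown at 52 mm. Origin: centre of the flange's underside; z up out of the dome. Round, so its yaw does not matter. It starts dome up on the cork board.
- board: fixed cork board 130 x 130 x 8 mm, on which the glass lies at the start, within 20 mm of its middle. Origin: centre of its underside.
- holder: the oven-lamp fitting, fixed to the bench: a steel can 92 mm in diameter and 38 mm high, with a black cable socket on its -x side. Origin: centre of its underside; z up. In its top sits a dark round collar, 90 mm in diameter, with the three-point mount. The collar is screwed in or out by up to 10 mm, and no reading tells how far: heights on it must be felt.
- seats_nominal (a point): point fixed to the can on its axis, 52 mm above its origin. The tops of the three brass seats (8 mm across, hard, 27 mm off the axis, at 0 and +-120 degrees from the holder's x) lie at this height +-10 mm. Outside each seat is a red claw, its top 20 mm above the seats, up to 57 mm off the axis when pushed out.
- balls_nominal (a point): point fixed to the can on its axis, 63 mm above its origin: height of the centres of the three steel balls, 18 mm in diameter, on the claws, +-10 mm with the collar. Their nearest points are 28 mm off the axis; springs (0.8 N at rest, plus 2.5 N per mm, up to 7 mm outwards) hold them in, so they catch the flange (32 mm in radius) 18 mm above the seats.
- click_nominal (a point): point fixed to the can on its axis, 55 mm above its origin: height +-10 mm of the flange's underside when the balls start to snap in. Getting there from resting on the balls takes about 10 N of level push in the first 8 mm, then some 3 N for 6 mm; then the balls close over the flange's upper edge, draw it the last 3 to 5 mm down on the hard seats (pulling some 14 N) and hold it.
- meringue: bystander: a lilac piped meringue, 48 mm in diameter, 37 mm high. Origin: centre of its underside.
- nozzle: bystander: a steel piping nozzle standing like a cone, 28 mm in diameter at the foot, 42 mm high. Origin: centre of its underside.
- screwdriver: bystander: a screwdriver with an orange handle, 180 mm long, lying on the bench along its own x axis. Origin: under its middle.
- shaker: bystander: an aluminium sugar shaker, 57 mm in diameter, 89 mm high. Origin: centre of its underside.
Not all that is in view belongs to the job. Of the things that look like the holder, the middle-sized one is meant. Several things have the shape of the board; the one meant has the colours described above.

How it is judged:
On the way:
1. the glass is lifted clear of the cork board (height (world z) of glass above 0.035 m and contact force between glass and board below 0.01 N and contact force between glass and holder below 0.01 N), for 0.2 s.
At the end, for the whole second after the job is handed in: The glass is let go and still in the fitting, dome up, level within 0.04 rad, within 3 mm of the fitting's axis, pressed against by each of the three balls and bearing on each of the three seats with more than 0.3 N; the bystanders are within 20 mm of where they were (contact force between glass and collar_c1 above 0.3 N and contact force between glass and collar_c2 above 0.3 N and contact force between glass and collar_c3 above 0.3 N and contact force between glass and claw_a above 0.3 N and contact force between glass and claw_b above 0.3 N and contact force between glass and claw_c above 0.3 N and angle between glass's own z axis and vertical below 0.04 rad and horizontal distance between glass and holder below 0.003 m and linear speed of glass below 0.01 m/s and contact force between the fingers and glass below 0.01 N and distance of each of meringue, nozzle, screwdriver, shaker from where it was at the start of the episode below 0.02 m); the robot touches nothing.
It fails at once if the glass is forced: its contact forces on the fitting add up to more than 58 N (the balls' own squeeze and the glass's weight make some 33 N of this once it is seated) (contact force between glass and holder above 58 N).
It fails at once if the glass falls: faster than 0.3 m/s with no finger touching it (linear speed of glass above 0.3 m/s and contact force between the fingers and glass below 0.01 N).
It fails at once if the meringue, nozzle, screwdriver or shaker is moved more than 20 mm (distance of any of meringue, nozzle, screwdriver, shaker from where it was at the start of the episode above 0.02 m).
It also fails if it takes over 45 s, if anything falls off the work surface, if the arm or the gripper's body presses on something with over 40 N, if the wrist force passes 120 N, or if a joint passes its speed limit or range.

### The arm

A 6-joint arm with a two-finger parallel gripper is mounted at the origin on the work surface. World frame = base frame: x ahead of the robot, y to its left, z up, the work surface at z = 0. Lengths are in m, angles in rad, forces in N, time in s.
With the tool pointing down it reaches from about 0.225 to 0.875 m from the base axis. Payload 3.4 kg.
Tool frame: the origin (TCP) lies between the finger pads; the fingertips stand 25 mm ahead of it and the grasp point (between the pads) lies 6 mm ahead of it (manip.tips_ahead is the distance from the TCP to the fingertips, in m); z points along the fingers, x is the direction in which the jaws open and shut, and the axes are right-handed (so a half turn about z gives the same grasp; the last joint's range is limited). The gripper opens to 85 mm and grips with 20 to 120 N. Pads are 22 mm wide; open, the fingers measure 114 mm over their backs; the gripper's body (76 mm by 85 mm) begins 54 mm behind the grasp point. The pads swing forward as they close: fully open they stand 13 mm farther back than shut.
Start: joints at [-1.364, 0.276, 1.505, -0, 1.361, -0.121], TCP at [0.185, -0.544, 0.256] pointing down, gripper open.
Joint ranges: [-2.89, 2.89], [-0.75, 2.08], [0.22, 2.7], [-1.18, 4.32], [0.11, 2.71], [-2.7, 2.7]. Speed limits (rad/s): [2.57, 2.57, 3.14, 3.14, 3.14, 3.14].

### API

Orientations are given as a unit quaternion [w, x, y, z].
In Python, from rig import manip gives the robot as it stands. The module is installed in compiled form; this text tells all that it offers.
- The arm moves only by the tool send_rows, never from a script. Its argument "plan" is a list of rows, each an object with "linear": the shift along the tool's x, y, z in m, a list of three; "delta_rot": the turn, a rotation vector about the tool's x, y, z in degrees, a list of three; "fingers": the finger opening in m, from 0 to 0.0854. A call has 1 to 12 rows; each row shifts and turns the pose as measured when the row begins, along the tool's axes as they then stand; what a row does not reach is not made up. A row lasts 1/12 s, in which the tool goes at most 41.7 mm and 7.16 degrees, less where a joint would pass 70% of its speed; a pose out of reach is approached as far as the arm can. A call with a gripper value outside its range is refused whole. The fingers move at their own pace and stop on an object; "force" is the grip in N (left out, the last holds). Time passes only in rows, so rows that do not move let the fingers close. It gives the time, the measured TCP pose, the force and the opening at its end, in the units of the state.
- manip.get_state(): the state, without advancing time (a new reading comes with each control period).
- manip.get_image(name): name is "scene" or "top"; returns the picture (384x512x3 uint8, red, green, blue); there is no depth.
- manip.camera_info(name): a dict with "K" (3x3 intrinsics, pixels), "dist" ([k1, k2, p1, p2, k3] as OpenCV has them; the pictures are not rectified), "rvec" (rotation vector, rad) and "tvec" (3), from world to camera coordinates, as OpenCV has them. Camera axes: x right, y down, z forward; pixel columns grow to the right and rows downward; lengths in m; the calibration is good to about 2 mm. A picture is of the moment at which its call begins. camera_info takes no time and is no camera call.
- manip.sign_off(): hands the job in, once; it reports no verdict.
Trained networks look in the newest picture that a camera, given by its name, has taken for a name from the list of things; names that differ only in an ending like _2 or _b are one class to them, and where a whole thing is asked for, a point or a joint stands for the part that bears it (a point fixed in the world has none). Each returns a list of dicts, best first, with "p" (0 to 1); they miss things now and then, are a little off and sometimes report something else, mostly with a low value. They report only what shows in the picture. A call takes as long as a camera call. They do not tell look-alikes from the thing itself.
- manip.find_in(thing, camera): "extent" ([left, top, right, bottom] in pixels, round what is visible of it).
- manip.masks_of(thing, camera): "pixels" (384x512 bool, what is visible of it) and "extent" ([left, top, right, bottom] in pixels, round what is visible of it).
The state is a dict: "clock": time; "qpos": joint angles; "qd": joint speeds; "effort": joint torques, N m; "position": TCP position; "ee_rot": TCP orientation; "contact_force": force on the tool from outside, world axes, zero at the start; "moment": the same for the moment, N m; "width": finger opening in m.
Only numpy, scipy, OpenCV 4.12 (cv2) and the standard library are available. Lean on these libraries where they do the work, as an engineer would, in place of code of your own. Each camera call takes 0.05 s, during which the arm holds its last target. There are 200 camera calls.

## Working session

There is one attempt and no reset: what is moved stays moved. The work goes in short steps, Python scripts to look and compute and a tool call to move; the robot and the scene stay as the last step left them, time stands still between calls to the robot, and variables do not carry over. Pictures are saved under pics/ and viewed, about 8 in all and at most 12, crops included, and the job is handed in when it is done.

Besides the shell and the picture viewer there is one more tool, called after "Call:" as name(argument=value, ...), one argument or row to a line, values as JSON. send_rows: Moves the arm, as the interface text tells. Its arguments: {"type":"object","properties":{"plan":{"type":"array","items":{"type":"object","properties":{"linear":{"type":"array","items":{"type":"number"}},"delta_rot":{"type":"array","items":{"type":"number"}},"fingers":{"type":"number"}}}},"force":{"type":"number"}},"required":["plan"]}

```bash
mkdir -p pics; python3 - <<'E'
from rig import manip
import cv2,numpy as np
for c in("scene","top"):
    im=manip.get_image(c); cv2.imwrite(f"pics/{c}0.png",im[:,:,::-1])
    i=manip.camera_info(c); print(c,np.round(i["K"],1).tolist(),np.round(i["dist"],4),np.round(i["rvec"],3),np.round(i["tvec"],3))
    for t in("glass","board","holder","shaker","nozzle","meringue","screwdriver"):
        print(t,[(np.round(d["extent"]).astype(int).tolist(),round(d["p"],2)) for d in manip.find_in(t,c)])
print(manip.get_state())
E
```

```text
scene [[378.1, 0.0, 257.9], [0.0, 378.1, 193.3], [0.0, 0.0, 1.0]] [-0.0637  0.      0.      0.      0.    ] [ 1.621  1.833 -0.818] [ 0.073 -0.268  1.254]
glass [([330, 206, 358, 233], 0.94)]
board [([305, 199, 366, 247], 0.98), ([338, 150, 390, 190], 0.93)]
holder [([78, 246, 125, 293], 0.79), ([138, 130, 193, 189], 0.7), ([140, 188, 186, 238], 0.6)]
shaker [([139, 252, 180, 310], 0.75), ([306, 199, 369, 249], 0.62), ([133, 186, 187, 240], 0.62)]
nozzle [([250, 250, 267, 270], 0.57)]
meringue [([259, 206, 275, 219], 0.87)]
screwdriver [([261, 290, 354, 305], 0.84)]
top [[378.9, 0.0, 255.5], [0.0, 378.9, 190.7], [0.0, 0.0, 1.0]] [-0.1185  0.      0.      0.      0.    ] [ 2.194 -2.198  0.038] [-0.01   0.493  0.981]
glass [([171, 178, 199, 199], 0.75)]
board [([131, 246, 188, 298], 0.77), ([159, 164, 217, 218], 0.7)]
holder [([322, 154, 362, 193], 0.93), ([350, 94, 378, 125], 0.92), ([331, 217, 389, 266], 0.85)]
shaker [([306, 81, 332, 113], 0.77)]
nozzle [([247, 141, 255, 147], 0.44)]
meringue [([242, 188, 258, 205], 0.84)]
screwdriver [([181, 101, 248, 112], 0.94)]
{'clock': 0.8, 'qpos': array([-1.36394862e+00,  2.75814334e-01,  1.50487273e+00,  1.11815620e-05,
        1.36069102e+00, -1.20995333e-01]), 'qd': array([-3.19579362e-05,  4.21928549e-04,  1.54839771e-03,  6.71799002e-04,
        2.40839741e-03, -6.03004874e-04]), 'effort': array([-5.13304203e-04, -4.16594625e+01, -2.46087849e+01, -2.99878411e-04,
        8.09650118e-06,  7.84777949e-07]), 'position': array([ 0.18515961, -0.54441111,  0.2563878 ]), 'ee_rot': array([ 6.85094849e-05,  8.13018904e-01, -5.82237280e-01,  8.27463015e-05]), 'contact_force': array([0.21012884, 0.47411497, 0.89742427]), 'moment': array([ 0.02606298,  0.04393018, -0.00577096]), 'width': 0.08503063952780672}
```

```bash
python3 - <<'E'
import cv2,numpy as np
a=cv2.imread("pics/scene0.png");b=cv2.imread("pics/top0.png")
s=cv2.resize(a[120:320,60:400],(800,470),interpolation=cv2.INTER_CUBIC)
cv2.imwrite("pics/s1.png",s)
cv2.imwrite("pics/t1.png",cv2.resize(b[70:310,110:410],(750,600),interpolation=cv2.INTER_CUBIC))
E
```

```text
(no output)
```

View pics/s1.png

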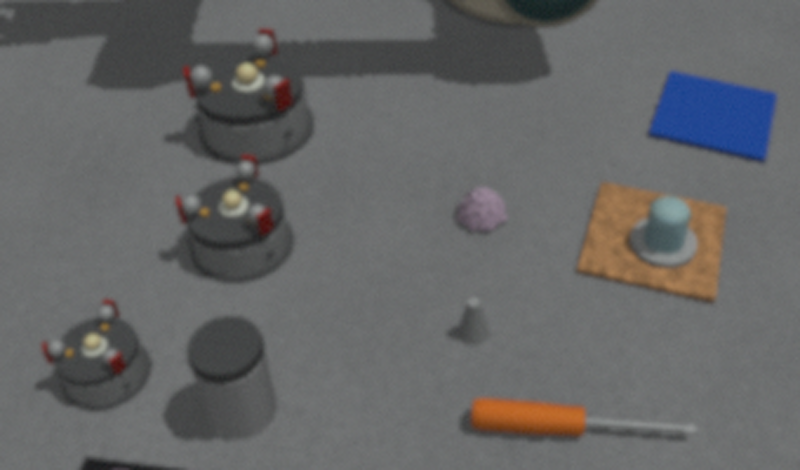

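View pics/t1.png

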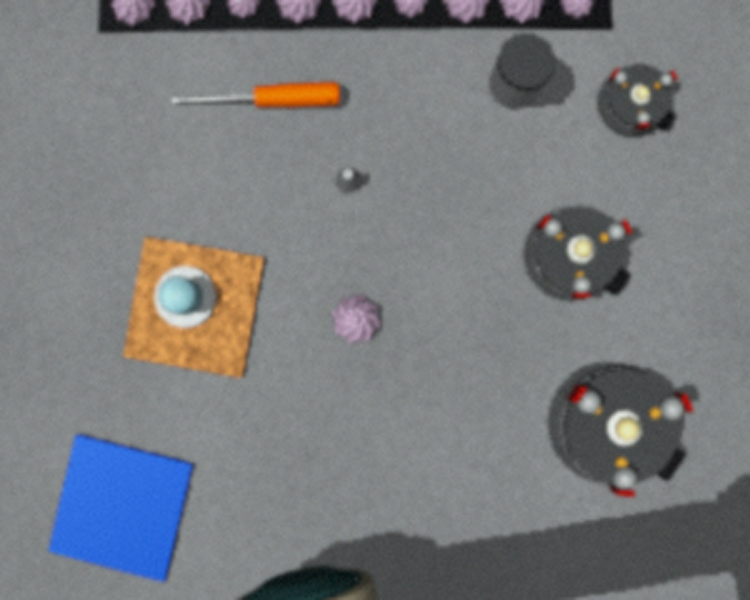

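Three things look like the holder, at top px (342,173), (364,110) and (360,241). The middle-sized one is at (342,173), which is (163,213) in scene. For the board, the cork one at top px (188,191) is meant, not the blue one at (160,272). I'll confirm the holder in an enlarged crop.

```bash
python3 - <<'E'
import cv2,numpy as np
from rig import manip
a=cv2.imread("pics/scene0.png");b=cv2.imread("pics/top0.png")
f=lambda im,x,y:cv2.resize(im[y:y+50,x:x+50],(400,400),interpolation=cv2.INTER_CUBIC)
cv2.imwrite("pics/h1.png",np.hstack([f(b,318,148),f(a,135,188)]))
print(manip.tips_ahead)
for c in("top","scene"):
    i=manip.camera_info(c);R=cv2.Rodrigues(i["rvec"])[0];print(c,(-R.T@i["tvec"].ravel()).round(3))
    print(R.round(2).tolist())
    for d in manip.masks_of("glass",c)[:1]:
        m=d["pixels"];print(d["extent"],np.argwhere(m).mean(0)[::-1],m.sum())
E
```

```text
0.025
top [ 0.45  -0.019  1.001]
[[-0.0, -1.0, -0.01], [-1.0, 0.0, -0.04], [0.04, 0.01, -1.0]]
[171.9, 175.1, 199.0, 200.5] [183.52749491 187.72912424] 491
scene [1.12  0.052 0.627]
[[-0.12, 0.99, 0.01], [0.66, 0.09, -0.75], [-0.75, -0.08, -0.66]]
[326.2, 203.1, 358.7, 230.9] [341.96964856 219.48083067] 626
```

View pics/h1.png

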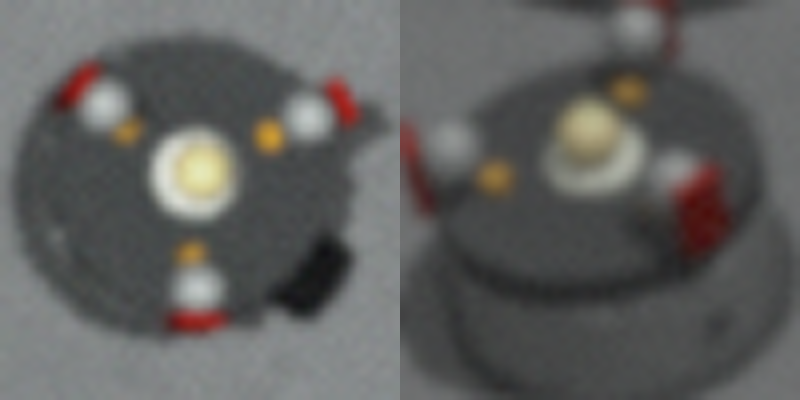

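```bash
cat > h.py <<'E'
import cv2,numpy as np
from rig import manip
from scipy.optimize import least_squares
C={c:manip.camera_info(c) for c in("top","scene")}
def proj(c,P):
    i=C[c];return cv2.projectPoints(np.asarray(P,float).reshape(-1,3),i["rvec"],i["tvec"],i["K"],i["dist"])[0][:,0]
def glass_cent(c,x,y,z0):
    t=np.linspace(0,2*np.pi,40);S=8
    m=np.zeros((384*S,512*S),np.uint8)
    for parts in([(32,0),(32,.006)],[(19.5,.006),(19.5,.044),(15,.049),(8,.0517)]):
        parts=[(r/1000 if r>1 else r,z) for r,z in parts]
        P=np.vstack([np.c_[x+r*np.cos(t),y+r*np.sin(t),0*t+z0+z] for r,z in parts])
        h=cv2.convexHull(((proj(c,P)+.5)*S-.5).astype(np.float32)).astype(np.int32)
        cv2.fillConvexPoly(m,h,1)
    q=cv2.moments(m,True);return np.array([(q["m10"]/q["m00"]+.5)/S-.5,(q["m01"]/q["m00"]+.5)/S-.5]),q["m00"]/S/S
E
python3 - <<'E'
from h import *
o={"top":(318,148),"scene":(135,188)}
ob={"top":[("b",0,(103,104)),("b",1,(307,116)),("b",2,(197,287)),("s",0,(127,132)),("s",1,(270,136)),("s",2,(192,253))],
"scene":[("b",1,(50,147)),("b",2,(235,30)),("s",1,(97,178)),("s",2,(230,92))]}
def model(p,k,n):
    r,z=((.037,.063) if k=="b" else (.027,.052));a=p[2]-n*2*np.pi/3
    return [p[0]+r*np.cos(a),p[1]+r*np.sin(a),z+p[3]]
def res(p,cams=("top","scene")):
    return np.concatenate([proj(c,[model(p,k,n)])[0]-((np.array(q)+.5)/8-.5+o[c]) for c in cams for k,n,q in ob[c]])
for cams in(("top","scene"),("top",)):
  s=least_squares(lambda p:np.r_[res(p,cams),0 if len(cams)==2 else p[3]*100],[.5,-.25,.8,0],x_scale=[.01,.01,.1,.01]);print(s.x.round(4),np.degrees(s.x[2]),s.fun.round(1))
m={"top":(183.53,187.73),"scene":(341.97,219.48)}
for cams in(("top",),("scene",),("top","scene")):
  s=least_squares(lambda p:np.concatenate([glass_cent(c,p[0],p[1],.008)[0]-m[c] for c in cams]),[.45,.17],diff_step=.01)
  print(cams,s.x.round(4),s.fun.round(2),[glass_cent(c,*s.x,.008)[1] for c in cams])
for t in("meringue","nozzle","shaker"):
  d=manip.masks_of(t,"top");print(t,d and np.argwhere(d[0]["pixels"]).mean(0)[::-1])
E
```

```text
[ 0.5449 -0.23    0.9884  0.0018] 56.63298334356734 [ 0.1  0.1 -0.   0.1  0.1  0.1 -0.4 -0.7  0.  -0.1 -0.1  0.7  0.1  0.7
  0.1  0.6 -0.2 -0.6 -0.1 -0.7  0. ]
[ 0.5453 -0.2308  0.9915 -0.0013] 56.809651395892665 [ 0.2  0.1 -0.   0.1  0.2  0.1 -0.4 -0.7  0.  -0.2  0.   0.6 -0.1]
('top',) [0.5011 0.1775] [-0. -0.] [473.5]
('scene',) [0.4998 0.1768] [-0.  0.] [645.96875]
('top', 'scene') [0.5006 0.177 ] [0.16 0.21 0.11 0.24] [473.234375, 647.375]
meringue [252.29343629 196.94980695]
nozzle [225.13866667 107.77066667]
shaker [318.10137457  97.84536082]
```

Call:
send_rows(
  plan=[
    {"linear":[0,0,0],"delta_rot":[0,0,-6.3],"fingers":0.085},
    {"linear":[0,0,0],"delta_rot":[0,0,-6.3],"fingers":0.085},
    {"linear":[0,0,0],"delta_rot":[0,0,-6.3],"fingers":0.085},
    {"linear":[0,0,0],"delta_rot":[0,0,-6.3],"fingers":0.085},
    {"linear":[0,0,0],"delta_rot":[0,0,-6.3],"fingers":0.085},
    {"linear":[0,0,0],"delta_rot":[0,0,-6.4],"fingers":0.085},
    {"linear":[-0.0066,-0.038,0],"delta_rot":[0,0,0],"fingers":0.085},
    {"linear":[-0.0066,-0.038,0],"delta_rot":[0,0,0],"fingers":0.085},
    {"linear":[-0.0066,-0.038,0],"delta_rot":[0,0,0],"fingers":0.085},
    {"linear":[-0.0066,-0.038,0],"delta_rot":[0,0,0],"fingers":0.085},
    {"linear":[-0.0066,-0.038,0],"delta_rot":[0,0,0],"fingers":0.085},
    {"linear":[-0.0066,-0.038,0],"delta_rot":[0,0,0],"fingers":0.085},
  ],
)

```text
clock: 2.05
position: [0.2707, -0.3308, 0.2536]
ee_rot: [0.003, 0.961, -0.276, 0.001]
contact_force: [0.7, -0.5, 0.2]
width: 0.085
```

Call:
send_rows(
  plan=[
    {"linear":[-0.0066,-0.038,0],"delta_rot":[0,0,0],"fingers":0.085},
    {"linear":[-0.0066,-0.038,0],"delta_rot":[0,0,0],"fingers":0.085},
    {"linear":[-0.0066,-0.038,0],"delta_rot":[0,0,0],"fingers":0.085},
    {"linear":[-0.0066,-0.038,0],"delta_rot":[0,0,0],"fingers":0.085},
    {"linear":[-0.0066,-0.038,0],"delta_rot":[0,0,0],"fingers":0.085},
    {"linear":[-0.0066,-0.038,0],"delta_rot":[0,0,0],"fingers":0.085},
    {"linear":[-0.0066,-0.038,0],"delta_rot":[0,0,0],"fingers":0.085},
    {"linear":[-0.0066,-0.038,0],"delta_rot":[0,0,0],"fingers":0.085},
    {"linear":[-0.0066,-0.038,0],"delta_rot":[0,0,0],"fingers":0.085},
    {"linear":[-0.0066,-0.038,0],"delta_rot":[0,0,0],"fingers":0.085},
    {"linear":[-0.0066,-0.038,0],"delta_rot":[0,0,0],"fingers":0.085},
    {"linear":[-0.0066,-0.038,0],"delta_rot":[0,0,0],"fingers":0.085},
  ],
)

```text
clock: 3.05
position: [0.4496, 0.1203, 0.2548]
ee_rot: [0.003, 0.961, -0.278, 0.008]
contact_force: [0.9, -0.8, -0.5]
width: 0.0848
```

```bash
cat >> h.py <<'E'
from scipy.spatial.transform import Rotation
def goto(t):
    s=manip.get_state();q=s["ee_rot"];R=Rotation.from_quat([*q[1:],q[0]])
    m=R.as_matrix();print("clk",round(s["clock"],2),"pos",s["position"].round(4),"F",s["contact_force"].round(2),"M",s["moment"].round(2),"w",round(s["width"],4),"yaw",np.degrees(np.arctan2(m[1,0],m[0,0])).round(2),"z",m[:,2].round(4))
    if t is not None:print("tool delta",(m.T@(np.array(t)-s["position"])).round(4))
E
python3 -c "
from h import *
goto([.5006,.177,.15])"
```

```text
clk 3.05 pos [0.4496 0.1203 0.2548] F [ 0.86 -0.84 -0.51] M [-0.01 -0.06 -0.03] w 0.0848 yaw -32.23 z [ 0.0132 -0.0111 -0.9999]
tool delta [ 0.0111 -0.0754  0.1048]
```

Call:
send_rows(
  plan=[
    {"linear":[0.0035,-0.025,0.02],"delta_rot":[0,0,0],"fingers":0.085},
    {"linear":[0.0035,-0.025,0.03],"delta_rot":[0,0,0],"fingers":0.085},
    {"linear":[0.0035,-0.025,0.03],"delta_rot":[0,0,0],"fingers":0.085},
    {"linear":[0,0,0.02],"delta_rot":[0,0,1],"fingers":0.085},
    {"linear":[0,0,0],"delta_rot":[0,0,0],"fingers":0.085},
    {"linear":[0,0,0],"delta_rot":[0,0,0],"fingers":0.085},
  ],
)

```text
clock: 3.55
position: [0.5075, 0.1912, 0.1541]
ee_rot: [-0.001, 0.96, -0.28, 0.013]
contact_force: [0.6, -0.1, 0.1]
width: 0.0849
```

```bash
python3 -c "
from h import *
goto([.5006,.177,.053])"
```

```text
clk 3.55 pos [0.5075 0.1912 0.1541] F [ 0.62 -0.07  0.05] M [ 0.04  0.   -0.01] w 0.0849 yaw -32.56 z [ 0.0253 -0.0055 -0.9997]
tool delta [-0.0006  0.0166  0.1009]
```

Call:
send_rows(
  plan=[
    {"linear":[0,0.016,0],"delta_rot":[-0.5,-1.4,0.7],"fingers":0.085},
    {"linear":[0,0,0],"delta_rot":[0,0,0],"fingers":0.085},
    {"linear":[0,0,0.02],"delta_rot":[0,0,0],"fingers":0.085},
    {"linear":[0,0,0.02],"delta_rot":[0,0,0],"fingers":0.085},
    {"linear":[0,0,0],"delta_rot":[0,0,0],"fingers":0.085},
  ],
)

```text
clock: 3.97
position: [0.5023, 0.1767, 0.1208]
ee_rot: [-0.004, 0.958, -0.287, 0.006]
contact_force: [-0.8, -0.5, 0.3]
width: 0.0848
```

```bash
python3 -c "
from h import *
goto([.5006,.177,.051])"
```

```text
clk 3.97 pos [0.5023 0.1767 0.1208] F [-0.84 -0.48  0.31] M [ 0.    0.03 -0.07] w 0.0848 yaw -33.38 z [ 0.0126  0.0035 -0.9999]
tool delta [-0.0022  0.0013  0.0697]
```

Call:
send_rows(
  plan=[
    {"linear":[-0.002,0.001,0.02],"delta_rot":[-0.55,-0.5,0],"fingers":0.085},
    {"linear":[0,0,0.02],"delta_rot":[0,0,0],"fingers":0.085},
    {"linear":[0,0,0.015],"delta_rot":[0,0,0],"fingers":0.085},
    {"linear":[0,0,0.005],"delta_rot":[0,0,0],"fingers":0.085},
    {"linear":[0,0,0],"delta_rot":[0,0,0],"fingers":0.085},
  ],
)

```text
clock: 4.38
position: [0.5067, 0.1772, 0.069]
ee_rot: [-0.004, 0.957, -0.288, 0.008]
contact_force: [0.3, -0.6, 0.4]
width: 0.085
```

```bash
python3 -c "
from h import *
goto([.5006,.177,.051])
a=manip.get_image('scene');b=manip.get_image('top')
f=lambda im,x,y:cv2.resize(im[y:y+75,x:x+75],(400,400),interpolation=cv2.INTER_CUBIC)
cv2.imwrite('pics/g1.png',np.hstack([f(b,150,150),f(a,300,170)])[:,:,::-1])"
```

```text
clk 4.38 pos [0.5067 0.1772 0.069 ] F [ 0.25 -0.61  0.4 ] M [0.   0.02 0.05] w 0.085 yaw -33.54 z [ 0.0175  0.0041 -0.9998]
tool delta [-0.0052  0.0038  0.0179]
```

View pics/g1.png

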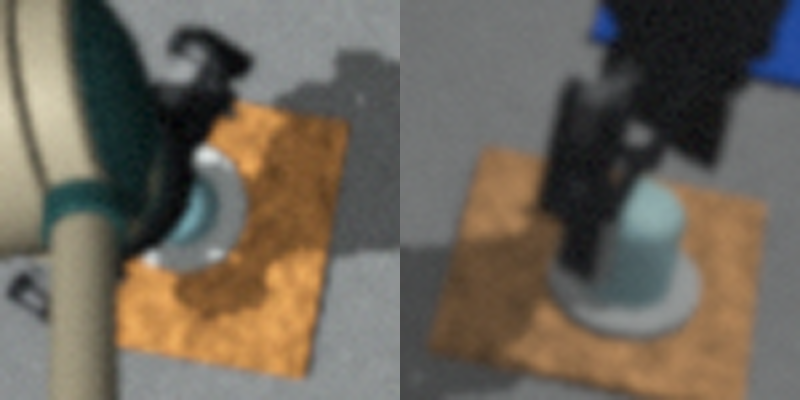

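Call:
send_rows(
  plan=[
    {"linear":[-0.0052,0.0038,0],"delta_rot":[-0.75,-0.7,0],"fingers":0.085},
    {"linear":[0,0,0],"delta_rot":[0,0,0],"fingers":0.085},
    {"linear":[0,0,0.006],"delta_rot":[0,0,0],"fingers":0.085},
    {"linear":[0,0,0],"delta_rot":[0,0,0],"fingers":0.085},
  ],
)

```text
clock: 4.82
position: [0.5028, 0.1777, 0.0677]
ee_rot: [-0.002, 0.957, -0.288, 0.003]
contact_force: [-1.1, 0.7, -0.1]
width: 0.085
```

```bash
python3 -c "
from h import *
goto([.5006,.177,.051])"
```

```text
clk 4.82 pos [0.5028 0.1777 0.0677] F [-1.07  0.7  -0.12] M [0.   0.02 0.05] w 0.085 yaw -33.53 z [ 0.0077  0.0015 -1.    ]
tool delta [-0.0015  0.0018  0.0167]
```

Call:
send_rows(
  plan=[
    {"linear":[-0.0015,0.0018,0.007],"delta_rot":[-0.32,-0.32,0],"fingers":0.085},
    {"linear":[0,0,0.006],"delta_rot":[-0.2,-0.2,0],"fingers":0.085},
    {"linear":[0,0,0.005],"delta_rot":[0,0,0],"fingers":0.085},
    {"linear":[0,0,0],"delta_rot":[0,0,0],"fingers":0.085},
  ],
)

```text
clock: 5.15
position: [0.5005, 0.177, 0.0482]
ee_rot: [0.001, 0.958, -0.288, -0.002]
contact_force: [-0.1, 0.8, 0.2]
width: 0.0854
```

```bash
python3 -c "
from h import *
goto([.5006,.177,.051])"
```

```text
clk 5.15 pos [0.5005 0.177  0.0482] F [-0.12  0.77  0.22] M [ 0.03 -0.01  0.07] w 0.0854 yaw -33.53 z [-0.0053 -0.0011 -1.    ]
tool delta [ 0.0001  0.     -0.0028]
```

Call:
send_rows(
  plan=[
    {"linear":[0,0,-0.003],"delta_rot":[0.2,0.2,0],"fingers":0.085},
    {"linear":[0,0,0],"delta_rot":[0,0,0],"fingers":0.06},
    {"linear":[0,0,0],"delta_rot":[0,0,0],"fingers":0.045},
    {"linear":[0,0,0],"delta_rot":[0,0,0],"fingers":0.03},
    {"linear":[0,0,0],"delta_rot":[0,0,0],"fingers":0.03},
    {"linear":[0,0,0],"delta_rot":[0,0,0],"fingers":0.03},
    {"linear":[0,0,0],"delta_rot":[0,0,0],"fingers":0.03},
    {"linear":[0,0,0],"delta_rot":[0,0,0],"fingers":0.03},
  ],
  force=45,
)

```text
clock: 5.82
position: [0.5003, 0.177, 0.0508]
ee_rot: [0.0, 0.958, -0.288, -0.001]
contact_force: [0.0, -0.6, -1.5]
width: 0.0379
```

```bash
python3 -c "
from h import *
goto([.5006,.177,.051])"
```

```text
clk 5.82 pos [0.5003 0.177  0.0508] F [ 0.05 -0.64 -1.45] M [-0.05 -0.01 -0.01] w 0.0379 yaw -33.53 z [-1.2e-03 -2.0e-04 -1.0e+00]
tool delta [ 0.0003 -0.0001 -0.0002]
```

Call:
send_rows(
  plan=[
    {"linear":[0,0,-0.005],"delta_rot":[0,0,0],"fingers":0.03},
    {"linear":[0,0,-0.01],"delta_rot":[0,0,0],"fingers":0.03},
    {"linear":[0,0,-0.015],"delta_rot":[0,0,0],"fingers":0.03},
    {"linear":[0,0,-0.02],"delta_rot":[0,0,0],"fingers":0.03},
    {"linear":[0,0,-0.02],"delta_rot":[0,0,0],"fingers":0.03},
    {"linear":[0,0,-0.02],"delta_rot":[0,0,0],"fingers":0.03},
    {"linear":[0,0,-0.02],"delta_rot":[0,0,0],"fingers":0.03},
    {"linear":[0,0,-0.02],"delta_rot":[0,0,0],"fingers":0.03},
    {"linear":[0,0,-0.01],"delta_rot":[0,0,0],"fingers":0.03},
    {"linear":[0,0,0],"delta_rot":[0,0,0],"fingers":0.03},
    {"linear":[0,0,0],"delta_rot":[0,0,0],"fingers":0.03},
  ],
)

```text
clock: 6.73
position: [0.4977, 0.1765, 0.2021]
ee_rot: [0.001, 0.958, -0.288, -0.002]
contact_force: [0.4, 0.1, -2.4]
width: 0.0375
```

```bash
python3 -c "
from h import *
goto([.545,-.230,.18])"
```

```text
clk 6.73 pos [0.4977 0.1765 0.2021] F [ 0.42  0.08 -2.43] M [ 0.01  0.09 -0.03] w 0.0375 yaw -33.51 z [-0.0046 -0.0011 -1.    ]
tool delta [0.2639 0.3127 0.0223]
```

Call:
send_rows(
  plan=[
    {"linear":[0.01,0.012,0],"delta_rot":[0,0,0],"fingers":0.03},
    {"linear":[0.02,0.024,0],"delta_rot":[0,0,0],"fingers":0.03},
    {"linear":[0.024,0.028,0],"delta_rot":[0,0,0],"fingers":0.03},
    {"linear":[0.024,0.028,0],"delta_rot":[0,0,0],"fingers":0.03},
    {"linear":[0.024,0.028,0],"delta_rot":[0,0,0],"fingers":0.03},
    {"linear":[0.024,0.028,0],"delta_rot":[0,0,0],"fingers":0.03},
    {"linear":[0.024,0.028,0],"delta_rot":[0,0,0],"fingers":0.03},
    {"linear":[0.024,0.028,0],"delta_rot":[0,0,0],"fingers":0.03},
    {"linear":[0.024,0.028,0],"delta_rot":[0,0,0],"fingers":0.03},
    {"linear":[0.02,0.023,0],"delta_rot":[0,0,0],"fingers":0.03},
    {"linear":[0.012,0.015,0],"delta_rot":[0,0,0],"fingers":0.03},
    {"linear":[0.0,0.0,0],"delta_rot":[0,0,0],"fingers":0.03},
  ],
)

```text
clock: 7.73
position: [0.5355, -0.1887, 0.1895]
ee_rot: [0.001, 0.958, -0.285, -0.012]
contact_force: [-0.6, -0.6, -1.2]
width: 0.0377
```

```bash
python3 -c "
from h import *
goto([.545,-.230,.16])"
```

```text
clk 7.73 pos [ 0.5355 -0.1887  0.1895] F [-0.58 -0.6  -1.15] M [0.09 0.04 0.05] w 0.0377 yaw -33.15 z [-0.0226  0.0047 -0.9997]
tool delta [0.0312 0.0292 0.0291]
```

Call:
send_rows(
  plan=[
    {"linear":[0.014,0.013,0.005],"delta_rot":[0.3,0.7,0],"fingers":0.03},
    {"linear":[0.014,0.013,0.01],"delta_rot":[0.3,0.7,0],"fingers":0.03},
    {"linear":[0.006,0.005,0.01],"delta_rot":[0,0,0],"fingers":0.03},
    {"linear":[0,0,0],"delta_rot":[0,0,0],"fingers":0.03},
    {"linear":[0,0,0],"delta_rot":[0,0,0],"fingers":0.03},
  ],
)

```text
clock: 8.15
position: [0.5439, -0.232, 0.1582]
ee_rot: [-0.003, 0.958, -0.287, -0.003]
contact_force: [0.3, -0.0, -1.6]
width: 0.0379
```

```bash
python3 -c "
from h import *
goto([.545,-.230,.16])"
```

```text
clk 8.15 pos [ 0.5439 -0.232   0.1582] F [ 0.3  -0.05 -1.64] M [ 0.   -0.02  0.04] w 0.0379 yaw -33.33 z [-0.0047  0.0085 -1.    ]
tool delta [-0.0002 -0.0023 -0.0018]
```

Call:
send_rows(
  plan=[
    {"linear":[0,-0.0023,0],"delta_rot":[-0.26,0.5,0],"fingers":0.03},
    {"linear":[0,0,0],"delta_rot":[0,0,0],"fingers":0.03},
    {"linear":[0,0,0],"delta_rot":[0,0,0],"fingers":0.03},
  ],
)

```text
clock: 8.4
position: [0.5444, -0.2262, 0.1578]
ee_rot: [-0.001, 0.958, -0.286, -0.001]
contact_force: [0.1, 0.2, -2.2]
width: 0.0374
```

```bash
python3 -c "
from h import *
goto([.545,-.230,.16])
for c in('scene','top'):
    manip.get_image(c)
    for d in manip.masks_of('glass',c)[:2]: print(c,d['extent'],d['p'],np.argwhere(d['pixels']).mean(0)[::-1],d['pixels'].sum())
    print(glass_cent(c,.545,-.23,.1154))
a=manip.get_image('scene');b=manip.get_image('top')
f=lambda im,x,y:cv2.resize(im[y:y+75,x:x+75],(400,400),interpolation=cv2.INTER_CUBIC)
cv2.imwrite('pics/p1.png',np.hstack([f(b,305,130),f(a,125,165)])[:,:,::-1])"
```

```text
clk 8.4 pos [ 0.5444 -0.2262  0.1578] F [ 0.11  0.18 -2.24] M [ 0.06 -0.02 -0.01] w 0.0374 yaw -33.21 z [-0.0023  0.0023 -1.    ]
tool delta [ 0.0026  0.0029 -0.0022]
scene [140.0, 160.8, 171.8, 194.9] 0.61 [155.69742814 181.03630862] 661
(array([152.71439405, 179.94233538]), 759.78125)
top [333.8, 154.3, 347.2, 173.3] 0.61 [339.2748538  164.05847953] 171
(array([347.93792814, 166.37260736]), 593.046875)
```

View pics/p1.png

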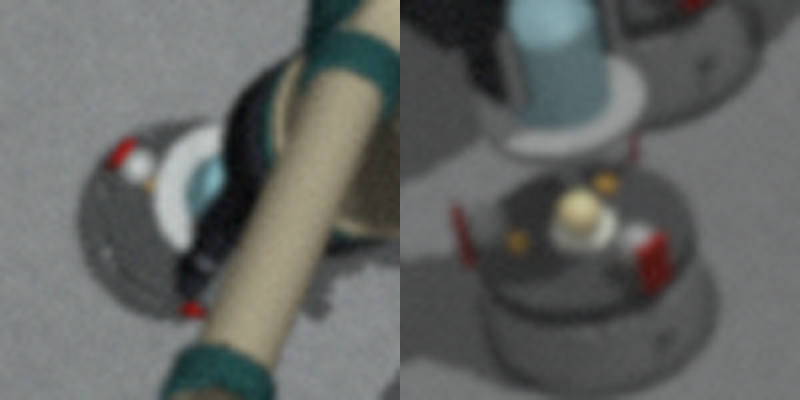

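```bash
python3 -c "
from h import *
t=np.linspace(0,2*np.pi,200)
for x,y in((.5444,-.2262),):
  for z in(.115,.112):
    P=np.vstack([np.c_[x+.032*np.cos(t),y+.032*np.sin(t),0*t+z+q] for q in(0,.006)]);p=proj('scene',P);print('scene',p.min(0).round(1),p.max(0).round(1))
    p=proj('top',P);print('top',p.min(0).round(1),p.max(0).round(1))
goto([.545,-.230,.12])
"
```

```text
scene [139.8 173.5] [171.3 195.4]
top [332.6 153. ] [360.1 180.4]
scene [140.1 174.6] [171.5 196.5]
top [332.4 153.2] [359.8 180.5]
clk 8.7 pos [ 0.5446 -0.2273  0.1578] F [ 0.51  0.19 -2.03] M [ 0.03 -0.03 -0.03] w 0.038 yaw -33.27 z [-0.0017  0.0017 -1.    ]
tool delta [0.0019 0.002  0.0378]
```

Call:
send_rows(
  plan=[
    {"linear":[0.002,0.002,0.006],"delta_rot":[-0.1,0.1,0],"fingers":0.03},
    {"linear":[0,0,0.008],"delta_rot":[0,0,0],"fingers":0.03},
    {"linear":[0,0,0.005],"delta_rot":[0,0,0],"fingers":0.03},
    {"linear":[0,0,0.0],"delta_rot":[0,0,0],"fingers":0.03},
    {"linear":[0,0,0.0],"delta_rot":[0,0,0],"fingers":0.03},
  ],
)

```text
clock: 9.12
position: [0.545, -0.2307, 0.1366]
ee_rot: [0.001, 0.958, -0.287, -0.0]
contact_force: [-0.1, 0.4, -1.0]
width: 0.0377
```

```bash
python3 -c "
from h import *
goto([.545,-.230,.113])
"
```

```text
clk 9.12 pos [ 0.545  -0.2307  0.1366] F [-0.1   0.39 -1.02] M [ 0.05  0.04 -0.01] w 0.0377 yaw -33.31 z [-0.0013 -0.001  -1.    ]
tool delta [-0.0004 -0.0006  0.0236]
```

Call:
send_rows(
  plan=[
    {"linear":[0,-0.0005,0.004],"delta_rot":[0,0,0],"fingers":0.03},
    {"linear":[0,0,0.004],"delta_rot":[0,0,0],"fingers":0.03},
    {"linear":[0,0,0.004],"delta_rot":[0,0,0],"fingers":0.03},
    {"linear":[0,0,0.0],"delta_rot":[0,0,0],"fingers":0.03},
  ],
)

```text
clock: 9.45
position: [0.5452, -0.2304, 0.1231]
ee_rot: [0.001, 0.958, -0.287, -0.001]
contact_force: [-0.3, -0.3, -2.2]
width: 0.0379
```

Call:
send_rows(
  plan=[
    {"linear":[0,0,0.002],"delta_rot":[0,0,0],"fingers":0.03},
    {"linear":[0,0,0.002],"delta_rot":[0,0,0],"fingers":0.03},
    {"linear":[0,0,0],"delta_rot":[0,0,0],"fingers":0.03},
  ],
)

```text
clock: 9.7
position: [0.5452, -0.2303, 0.1185]
ee_rot: [0.001, 0.958, -0.287, -0.001]
contact_force: [-0.7, 0.8, -1.4]
width: 0.0375
```

```bash
python3 -c "
from h import *
goto([.545,-.230,.113])
"
```

```text
clk 9.7 pos [ 0.5452 -0.2303  0.1185] F [-0.71  0.78 -1.37] M [0.02 0.03 0.04] w 0.0375 yaw -33.32 z [-2.e-03 -5.e-04 -1.e+00]
tool delta [-0.0004 -0.0002  0.0055]
```

Call:
send_rows(
  plan=[
    {"linear":[0,0,0.0015],"delta_rot":[0,0,0],"fingers":0.03},
    {"linear":[0,0,0.001],"delta_rot":[0,0,0],"fingers":0.03},
    {"linear":[0,0,0],"delta_rot":[0,0,0],"fingers":0.03},
  ],
)

```text
clock: 9.95
position: [0.5454, -0.2304, 0.116]
ee_rot: [0.001, 0.958, -0.287, -0.001]
contact_force: [0.9, 0.0, -2.1]
width: 0.0379
```

Call:
send_rows(
  plan=[
    {"linear":[0,0,0.0015],"delta_rot":[0,0,0],"fingers":0.03},
    {"linear":[0,0,0.001],"delta_rot":[0,0,0],"fingers":0.03},
    {"linear":[0,0,0],"delta_rot":[0,0,0],"fingers":0.03},
  ],
)

```text
clock: 10.2
position: [0.5456, -0.2304, 0.1146]
ee_rot: [0.001, 0.958, -0.287, -0.0]
contact_force: [-0.7, 1.0, -0.3]
width: 0.0376
```

Call:
send_rows(
  plan=[
    {"linear":[0,0,0.001],"delta_rot":[0,0,0],"fingers":0.03},
    {"linear":[0,0,0.001],"delta_rot":[0,0,0],"fingers":0.03},
    {"linear":[0,0,0],"delta_rot":[0,0,0],"fingers":0.03},
  ],
)

```text
clock: 10.45
position: [0.5457, -0.2305, 0.1144]
ee_rot: [0.001, 0.958, -0.287, 0.001]
contact_force: [-1.1, 1.0, 0.2]
width: 0.0377
```

```bash
python3 -c "
from h import *
goto([.545,-.230,.113])
"
```

```text
clk 10.45 pos [ 0.5457 -0.2305  0.1144] F [-1.14  1.02  0.25] M [0.13 0.2  0.01] w 0.0377 yaw -33.31 z [ 7.0e-04 -2.2e-03 -1.0e+00]
tool delta [-0.0008 -0.0001  0.0014]
```

Call:
send_rows(
  plan=[
    {"linear":[-0.0007,0,0.001],"delta_rot":[0,0,0],"fingers":0.03},
    {"linear":[0,0,0.0015],"delta_rot":[0,0,0],"fingers":0.03},
    {"linear":[0,0,0.0015],"delta_rot":[0,0,0],"fingers":0.03},
  ],
)

```text
clock: 10.7
position: [0.5459, -0.2307, 0.1132]
ee_rot: [0.002, 0.958, -0.287, 0.002]
contact_force: [-3.6, 1.9, 10.6]
width: 0.0377
```

```bash
python3 -c "
from h import *
goto([.545,-.230,.097])
"
```

```text
clk 10.7 pos [ 0.5459 -0.2307  0.1132] F [-3.55  1.87 10.59] M [ 0.2   0.51 -0.02] w 0.0377 yaw -33.3 z [ 0.0039 -0.0044 -1.    ]
tool delta [-0.0012 -0.0001  0.0162]
```

Call:
send_rows(
  plan=[
    {"linear":[-0.001,0,-0.001],"delta_rot":[0.1,-0.3,0],"fingers":0.03},
    {"linear":[-0.001,0,0.0],"delta_rot":[0,0,0],"fingers":0.03},
    {"linear":[0,0,0.001],"delta_rot":[0,0,0],"fingers":0.03},
    {"linear":[0,0,0.0015],"delta_rot":[0,0,0],"fingers":0.03},
  ],
)

```text
clock: 11.03
position: [0.5454, -0.2303, 0.1133]
ee_rot: [0.0, 0.958, -0.287, 0.002]
contact_force: [-1.8, 1.5, 10.9]
width: 0.0378
```

```bash
python3 -c "
from h import *
goto([.545,-.230,.097])
"
```

```text
clk 11.03 pos [ 0.5454 -0.2303  0.1133] F [-1.77  1.5  10.92] M [ 0.17  0.32 -0.01] w 0.0378 yaw -33.3 z [ 0.0042 -0.0021 -1.    ]
tool delta [-0.0005 -0.      0.0163]
```

Call:
send_rows(
  plan=[
    {"linear":[-0.0012,0,0.001],"delta_rot":[0,-0.25,0],"fingers":0.03},
    {"linear":[-0.0008,0,0.001],"delta_rot":[0,-0.1,0],"fingers":0.03},
    {"linear":[0,0,0.0015],"delta_rot":[0,0,0],"fingers":0.03},
    {"linear":[0,0,0.0015],"delta_rot":[0,0,0],"fingers":0.03},
  ],
)

```text
clock: 11.37
position: [0.5458, -0.2305, 0.1125]
ee_rot: [0.001, 0.958, -0.287, 0.003]
contact_force: [-3.3, 1.3, 12.1]
width: 0.0377
```

```bash
python3 -c "
from h import *
goto([.545,-.230,.097])
"
```

```text
clk 11.37 pos [ 0.5458 -0.2305  0.1125] F [-3.29  1.31 12.06] M [ 0.28  0.53 -0.06] w 0.0377 yaw -33.3 z [ 0.0052 -0.0027 -1.    ]
tool delta [-0.0011 -0.      0.0155]
```

Call:
send_rows(
  plan=[
    {"linear":[-0.0015,0,0.001],"delta_rot":[0,-0.4,0],"fingers":0.03},
    {"linear":[-0.0015,0,0.0015],"delta_rot":[0,-0.3,0],"fingers":0.03},
    {"linear":[-0.001,0,0.0015],"delta_rot":[0,-0.2,0],"fingers":0.03},
    {"linear":[-0.001,0,0.0015],"delta_rot":[0,-0.2,0],"fingers":0.03},
  ],
)

```text
clock: 11.7
position: [0.5454, -0.2302, 0.1126]
ee_rot: [-0.001, 0.958, -0.286, -0.0]
contact_force: [-1.6, 1.1, 9.7]
width: 0.0376
```

```bash
python3 -c "
from h import *
goto([.545,-.230,.097])
"
```

```text
clk 11.7 pos [ 0.5454 -0.2302  0.1126] F [-1.64  1.1   9.73] M [0.06 0.14 0.01] w 0.0376 yaw -33.26 z [-2.0e-04  1.2e-03 -1.0e+00]
tool delta [-0.0004  0.0001  0.0156]
```

Call:
send_rows(
  plan=[
    {"linear":[-0.001,0,0.002],"delta_rot":[0,-0.2,0],"fingers":0.03},
    {"linear":[-0.001,0,0.0022],"delta_rot":[0,-0.25,0],"fingers":0.03},
    {"linear":[-0.001,0,0.0022],"delta_rot":[0,-0.25,0],"fingers":0.03},
  ],
)

```text
clock: 11.95
position: [0.5456, -0.2303, 0.1122]
ee_rot: [-0.001, 0.958, -0.286, -0.002]
contact_force: [-2.4, 2.2, 14.3]
width: 0.0377
```

```bash
python3 -c "
from h import *
goto([.545,-.230,.097])
"
```

```text
clk 11.95 pos [ 0.5456 -0.2303  0.1122] F [-2.36  2.18 14.31] M [ 0.15  0.36 -0.02] w 0.0377 yaw -33.25 z [-0.0024  0.0027 -1.    ]
tool delta [-0.0007  0.0001  0.0152]
```

Call:
send_rows(
  plan=[
    {"linear":[-0.0018,0,0.0024],"delta_rot":[0,0,0],"fingers":0.03},
    {"linear":[-0.0018,0,0.0026],"delta_rot":[0,0,0],"fingers":0.03},
    {"linear":[-0.0015,0,0.0026],"delta_rot":[0,-0.1,0],"fingers":0.03},
  ],
)

```text
clock: 12.2
position: [0.5454, -0.2302, 0.1116]
ee_rot: [0.001, 0.958, -0.286, 0.004]
contact_force: [-3.2, 0.9, 16.5]
width: 0.0372
```

```bash
python3 -c "
from h import *
goto([.545,-.230,.097])
"
```

```text
clk 12.2 pos [ 0.5454 -0.2302  0.1116] F [-3.21  0.91 16.5 ] M [ 0.18  0.44 -0.01] w 0.0372 yaw -33.25 z [ 0.0078 -0.0038 -1.    ]
tool delta [-0.0006  0.0001  0.0146]
```

```bash
python3 -c "
from h import *
a=manip.get_image('scene');goto([.545,-.230,.097])
f=lambda im,x,y,n:cv2.resize(im[y:y+n,x:x+n],(600,600),interpolation=cv2.INTER_CUBIC)
im=f(a,132,175,65)
t=np.linspace(0,2*np.pi,60);k=600/65
for z in(.1116-.0428,.1116-.0368):
    p=proj('scene',np.c_[.5454+.032*np.cos(t),-.2302+.032*np.sin(t),0*t+z])
    cv2.polylines(im,[np.int32((p-[132,175]+.5)*k)],True,(0,255,0) if z<.07 else (255,255,0),1)
cv2.imwrite('pics/q1.png',im[:,:,::-1])"
```

```text
clk 12.25 pos [ 0.5454 -0.2302  0.1116] F [-2.21  1.61 13.37] M [ 0.06  0.28 -0.02] w 0.0378 yaw -33.25 z [ 0.0079 -0.0039 -1.    ]
tool delta [-0.0006  0.0001  0.0146]
```

View pics/q1.png

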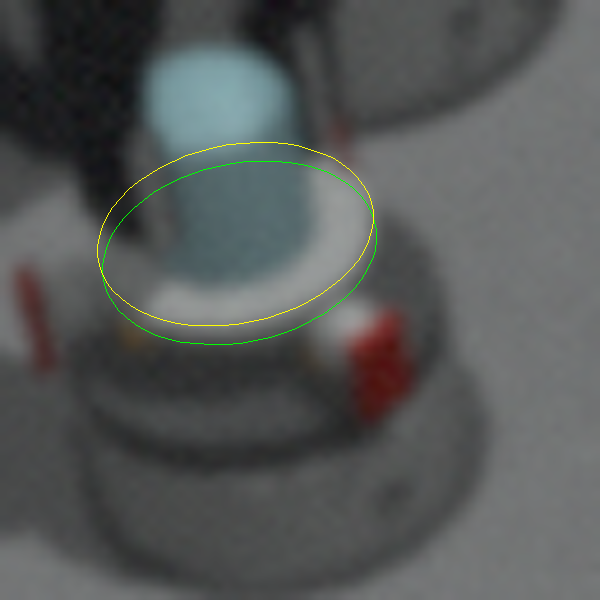

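Call:
send_rows(
  plan=[
    {"linear":[-0.001,0,0.0024],"delta_rot":[0,-0.5,0],"fingers":0.03},
    {"linear":[-0.001,0,0.0028],"delta_rot":[0,-0.4,0],"fingers":0.03},
    {"linear":[-0.001,0,0.0028],"delta_rot":[0,-0.2,0],"fingers":0.03},
  ],
  force=60,
)

```text
clock: 12.5
position: [0.5457, -0.2303, 0.1098]
ee_rot: [-0.001, 0.958, -0.286, 0.0]
contact_force: [-3.3, 1.1, 13.2]
width: 0.037
```

```bash
python3 -c "
from h import *
goto([.545,-.230,.097])
"
```

```text
clk 12.5 pos [ 0.5457 -0.2303  0.1098] F [-3.33  1.11 13.16] M [ 0.21  0.39 -0.  ] w 0.037 yaw -33.22 z [ 6.0e-04  1.3e-03 -1.0e+00]
tool delta [-0.0008  0.0002  0.0128]
```

Call:
send_rows(
  plan=[
    {"linear":[-0.0012,0,0.0024],"delta_rot":[0,-0.2,0],"fingers":0.03},
    {"linear":[-0.0012,0,0.0024],"delta_rot":[0,-0.2,0],"fingers":0.03},
  ],
)

```text
clock: 12.67
position: [0.5456, -0.2302, 0.1086]
ee_rot: [-0.001, 0.958, -0.286, -0.0]
contact_force: [-1.9, 0.7, 9.7]
width: 0.0376
```

```bash
python3 -c "
from h import *
goto([.545,-.230,.097])
"
```

```text
clk 12.67 pos [ 0.5456 -0.2302  0.1086] F [-1.85  0.74  9.75] M [0.12 0.29 0.  ] w 0.0376 yaw -33.22 z [ 3.0e-04  1.7e-03 -1.0e+00]
tool delta [-0.0006  0.0002  0.0116]
```

Force is falling now, past the peak. Continuing.

Call:
send_rows(
  plan=[
    {"linear":[-0.0012,0,0.002],"delta_rot":[0,-0.1,0],"fingers":0.03},
    {"linear":[-0.001,0,0.002],"delta_rot":[0,-0.15,0],"fingers":0.03},
  ],
)

```text
clock: 12.83
position: [0.5453, -0.23, 0.1071]
ee_rot: [-0.001, 0.958, -0.286, 0.0]
contact_force: [-1.9, 0.5, 6.5]
width: 0.0375
```

Call:
send_rows(
  plan=[
    {"linear":[-0.001,0,0.002],"delta_rot":[0,-0.1,0],"fingers":0.03},
    {"linear":[-0.0008,0,0.0018],"delta_rot":[0,-0.1,0],"fingers":0.03},
  ],
)

```text
clock: 13.0
position: [0.545, -0.23, 0.1051]
ee_rot: [-0.001, 0.958, -0.286, 0.001]
contact_force: [-1.4, -0.1, 6.1]
width: 0.0376
```

```bash
python3 -c "
from h import *
goto([.545,-.230,.097])
"
```

```text
clk 13.0 pos [ 0.545  -0.23    0.1051] F [-1.42 -0.09  6.11] M [0.08 0.12 0.04] w 0.0376 yaw -33.21 z [ 1.8e-03  6.0e-04 -1.0e+00]
tool delta [0.     0.     0.0081]
```

Call:
send_rows(
  plan=[
    {"linear":[-0.0003,0,0.0016],"delta_rot":[0,-0.15,0],"fingers":0.03},
    {"linear":[-0.0003,0,0.0016],"delta_rot":[0,-0.05,0],"fingers":0.03},
  ],
)

```text
clock: 13.17
position: [0.5451, -0.2301, 0.1033]
ee_rot: [-0.001, 0.958, -0.286, 0.0]
contact_force: [-1.0, 1.2, 6.0]
width: 0.0373
```

Call:
send_rows(
  plan=[
    {"linear":[-0.0003,0,0.0014],"delta_rot":[0,-0.05,0],"fingers":0.03},
    {"linear":[-0.0003,0,0.0014],"delta_rot":[0,-0.05,0],"fingers":0.03},
  ],
)

```text
clock: 13.33
position: [0.5451, -0.2301, 0.1015]
ee_rot: [-0.001, 0.958, -0.286, 0.0]
contact_force: [-1.2, 0.8, 4.8]
width: 0.0376
```

```bash
python3 -c "
from h import *
goto([.545,-.230,.097])
"
```

```text
clk 13.33 pos [ 0.5451 -0.2301  0.1015] F [-1.22  0.81  4.76] M [ 0.12  0.19 -0.02] w 0.0376 yaw -33.21 z [ 7.0e-04  1.3e-03 -1.0e+00]
tool delta [-0.0001 -0.      0.0045]
```

Call:
send_rows(
  plan=[
    {"linear":[-0.0003,0,0.0014],"delta_rot":[0,-0.05,0],"fingers":0.03},
    {"linear":[-0.0003,0,0.0012],"delta_rot":[0,-0.05,0],"fingers":0.03},
  ],
)

```text
clock: 13.5
position: [0.5447, -0.2299, 0.0986]
ee_rot: [-0.001, 0.958, -0.286, -0.0]
contact_force: [-1.1, -0.2, -3.1]
width: 0.0372
```

Call:
send_rows(
  plan=[
    {"linear":[-0.0002,0,0.0012],"delta_rot":[0,-0.05,0],"fingers":0.03},
  ],
)

```text
clock: 13.58
position: [0.5445, -0.2297, 0.0966]
ee_rot: [-0.001, 0.958, -0.286, -0.001]
contact_force: [-1.2, 1.4, 13.7]
width: 0.0371
```

Call:
send_rows(
  plan=[
    {"linear":[-0.0002,0,0.001],"delta_rot":[0,-0.05,0],"fingers":0.03},
  ],
)

```text
clock: 13.67
position: [0.5446, -0.2298, 0.0966]
ee_rot: [-0.001, 0.958, -0.286, -0.001]
contact_force: [-3.8, 2.6, 19.6]
width: 0.0374
```

```bash
python3 -c "
from h import *
goto([.545,-.230,.097])
"
```

```text
clk 13.67 pos [ 0.5446 -0.2298  0.0966] F [-3.75  2.63 19.58] M [0.32 0.6  0.01] w 0.0374 yaw -33.21 z [-0.0015  0.0028 -1.    ]
tool delta [ 0.0005 -0.     -0.0004]
```

It clicked: the force pulled down, then met a hard stop at 0.0966. I'll relax the push and open the fingers.

Call:
send_rows(
  plan=[
    {"linear":[0,0,-0.0005],"delta_rot":[0,0,0],"fingers":0.03},
    {"linear":[0,0,0],"delta_rot":[0,0,0],"fingers":0.03},
  ],
)

```text
clock: 13.83
position: [0.5446, -0.2298, 0.0968]
ee_rot: [-0.001, 0.958, -0.286, -0.001]
contact_force: [-1.6, 0.8, 4.1]
width: 0.0375
```

Call:
send_rows(
  plan=[
    {"linear":[0,0,0],"delta_rot":[0,0,0],"fingers":0.046},
    {"linear":[0,0,0],"delta_rot":[0,0,0],"fingers":0.05},
    {"linear":[0,0,0],"delta_rot":[0,0,0],"fingers":0.05},
    {"linear":[0,0,0],"delta_rot":[0,0,0],"fingers":0.05},
  ],
)

```text
clock: 14.17
position: [0.5444, -0.2297, 0.0954]
ee_rot: [-0.001, 0.958, -0.286, -0.002]
contact_force: [0.2, 0.7, 0.2]
width: 0.0501
```

```bash
python3 -c "
from h import *
goto([.545,-.230,.097])
"
```

```text
clk 14.17 pos [ 0.5444 -0.2297  0.0954] F [0.25 0.75 0.23] M [ 0.02 -0.02  0.03] w 0.0501 yaw -33.21 z [-0.003   0.0037 -1.    ]
tool delta [ 0.0007 -0.0001 -0.0016]
```

Now free of contact. I'll lift away and look.

Call:
send_rows(
  plan=[
    {"linear":[0,0,-0.005],"delta_rot":[0,0,0],"fingers":0.05},
    {"linear":[0,0,-0.01],"delta_rot":[0,0,0],"fingers":0.05},
    {"linear":[0,0,-0.015],"delta_rot":[0,0,0],"fingers":0.05},
    {"linear":[0,0,-0.02],"delta_rot":[0,0,0],"fingers":0.05},
    {"linear":[0,0,-0.025],"delta_rot":[0,0,0],"fingers":0.05},
    {"linear":[0,0,-0.025],"delta_rot":[0,0,0],"fingers":0.05},
    {"linear":[0,0,-0.02],"delta_rot":[0,0,0],"fingers":0.05},
    {"linear":[0,-0.03,0],"delta_rot":[0,0,0],"fingers":0.05},
    {"linear":[0,-0.035,0],"delta_rot":[0,0,0],"fingers":0.05},
    {"linear":[0,-0.035,0],"delta_rot":[0,0,0],"fingers":0.05},
    {"linear":[0,-0.035,0],"delta_rot":[0,0,0],"fingers":0.05},
    {"linear":[0,-0.03,0],"delta_rot":[0,0,0],"fingers":0.05},
  ],
)

```text
clock: 15.17
position: [0.637, -0.0948, 0.2334]
ee_rot: [0.001, 0.957, -0.291, 0.003]
contact_force: [0.4, -0.7, 0.1]
width: 0.05
```

Call:
send_rows(
  plan=[
    {"linear":[0,-0.03,0],"delta_rot":[0,0,0],"fingers":0.05},
    {"linear":[0,-0.03,0],"delta_rot":[0,0,0],"fingers":0.05},
    {"linear":[0,-0.02,0],"delta_rot":[0,0,0],"fingers":0.05},
    {"linear":[0,0,0],"delta_rot":[0,0,0],"fingers":0.05},
    {"linear":[0,0,0],"delta_rot":[0,0,0],"fingers":0.05},
  ],
)

```text
clock: 15.58
position: [0.6871, -0.0179, 0.2392]
ee_rot: [-0.001, 0.958, -0.288, 0.007]
contact_force: [-1.0, -0.2, -0.2]
width: 0.0499
```

```bash
python3 -c "
from h import *
goto(None)
a=manip.get_image('scene');b=manip.get_image('top')
f=lambda im,x,y:cv2.resize(im[y:y+50,x:x+50],(400,400),interpolation=cv2.INTER_CUBIC)
cv2.imwrite('pics/e1.png',np.hstack([f(b,318,148),f(a,135,180)])[:,:,::-1])
for c in('top','scene'):
    for t in('glass','meringue','nozzle','shaker','screwdriver'):
        print(c,t,[(np.round(d['extent']).astype(int).tolist(),round(d['p'],2)) for d in manip.find_in(t,c)[:2]])
"
```

```text
clk 15.58 pos [ 0.6871 -0.0179  0.2392] F [-0.97 -0.18 -0.17] M [-0.    0.04 -0.01] w 0.0499 yaw -33.45 z [ 0.0146 -0.0017 -0.9999]
top glass [([330, 158, 358, 178], 0.95)]
top meringue []
top nozzle [([248, 140, 255, 148], 0.5)]
top shaker [([305, 81, 331, 112], 0.89)]
top screwdriver [([210, 103, 240, 113], 0.52), ([321, 152, 360, 187], 0.17)]
scene glass [([145, 185, 177, 216], 0.68)]
scene meringue [([256, 204, 275, 218], 0.85)]
scene nozzle [([253, 248, 266, 269], 0.65)]
scene shaker [([141, 250, 179, 308], 0.64)]
scene screwdriver [([260, 285, 355, 306], 0.79)]
```

View pics/e1.png

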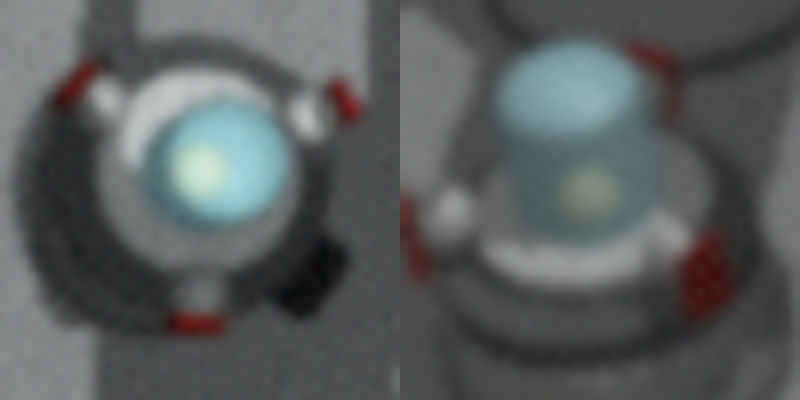

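The picture shows the glass dome up, with the flange centred near crop px (200,175). All three balls lie over its edge, at about (105,100), (310,118) and (200,290), and the claws are back in. The bystanders haven't moved, so I'm handing in.

```bash
python3 -c "
from rig import manip
print(manip.sign_off())"
```

```text
the job is handed in; nothing more can be done
None
```

I refitted the lamp glass in the middle-sized fitting and handed the job in at about 16 s on the clock. The hand-in gave no verdict.

**What I did:** I gripped the glass by its dome, lifted it off the cork board and felt it touch the balls at a TCP height of 0.115 m. I then pressed it down in small steps while correcting tilt and side drift.

**Force:** The wrist reading peaked at about 16.5 N going over the balls, then fell to about 5 N. It flipped to a 3 N downward pull as the balls snapped in. The glass then met a hard stop at TCP 0.0966 m, where I pushed to about 20 N before relaxing, opening the fingers and moving away.

**Last checks:**
- **Seating:** the stop height puts the flange underside at 53.8 mm, which matches the seat height I had worked out from the images.
- **Picture:** the glass stands dome up and centred, with all three balls over the flange edge and the claws back in. I judged that it was level only by eye and from the tool's tilt of under 0.005 rad at release.
- **Not tested:** I did not press the crown again to test for rocking.
- **Bystanders:** all four were unmoved in the scene view. In the top view the arm was over the work area, the meringue was not found and the screwdriver's detected box came out too short.

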